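# Seat the module lid and hold the test probe on its ring mark

## Robot

A 6-joint arm with a two-finger parallel gripper is mounted at the origin on the work surface. World frame = base frame: x ahead of the robot, y to its left, z up, the work surface at z = 0. Lengths are in m, angles in rad, forces in N, time in s.
With the tool pointing down it reaches from about 0.25 to 0.775 m from the base axis. Payload 4 kg.
Tool frame: the origin (TCP) lies at the very end of the fingers, on their centre line; the grasp point (between the pads) lies 19 mm behind it; z points along the fingers, y is the direction in which the jaws open and shut (so a half turn about z gives the same grasp; the last joint's range is limited). The gripper opens to 94 mm and grips with 3 to 60 N. Pads are 16 mm wide; open, the fingers measure 119 mm over their backs; the gripper's body (75 mm by 177 mm) begins 78 mm behind the grasp point.
Start: joints at [1.128, 0.087, 1.371, -0, 1.684, -0.103], TCP at [0.183, 0.519, 0.206] pointing down, gripper open.
Joint ranges: [-3.1, 3.1], [-0.76, 2.03], [0.27, 2.55], [-1.08, 4.22], [0.17, 2.65], [-2.57, 2.57]. Speed limits (rad/s): [2.79, 2.79, 3.14, 3.14, 3.14, 3.14].

## Interface

Orientations are given as [roll, pitch, yaw] about the fixed x, y, z axes, in that order (R = Rz(yaw) Ry(pitch) Rx(roll)).
In Python, from bench import robot, snapshot, calibration gives the robot as it stands. The module is installed in compiled form; this text tells all that it offers.
- The arm moves only by the tool servo_tool, never from a script. Its argument "series" is text: rows parted by semicolons, each of 5 numbers parted by spaces: the closure, from -1 (fully open) to 1 (shut), then the shift along the tool's x, y, z in cm, then the turn about the tool's z in rad. A call has 1 to 20 rows; each row is the pose to reach, as a shift and turn from the pose commanded when the call began, along the tool's axes at that moment; what a row does not reach only later rows make up. A row lasts 1/12 s, in which the tool goes at most 41.7 mm and 7.16 degrees, less where a joint would pass 70% of its speed; a pose out of reach is approached as far as the arm can. A call with a gripper value outside its range is refused whole. The fingers move at their own pace and stop on an object; the grip force is fixed at half the most. Time passes only in rows, so rows that repeat a pose let the fingers close. It gives the time, the measured TCP pose, the force and the opening at its end, in the units of the state.
- robot.get_obs(): the state, without advancing time (a new reading comes with each control period).
- snapshot(name): name is "scene" or "top" or "wrist"; returns (picture, depth): 480x640x3 uint8, red, green, blue; 480x640 float32, m along the optical axis (not along the pixel's ray), 0 where there is no reading.
- calibration(name): a dict with "fx", "fy", "cx", "cy" (pixels), "rvec" (rotation vector, rad) and "tvec" (3), from world to camera coordinates, as OpenCV has them; the wrist camera has in their place "tool_from_camera" (4x4, takes a point from camera to tool coordinates, whose origin is the TCP and whose axes are the flange's). Camera axes: x right, y down, z forward; pixel columns grow to the right and rows downward; lengths in m; the calibration is good to about 2 mm. A picture is of the moment at which its call begins: read the wrist's pose just before it. calibration takes no time and is no camera call.
- robot.close_job(): hands the job in, once; it reports no verdict.
The state is a dict: "time": time; "joint_positions": joint angles; "qvel": joint speeds; "joint_torque": joint torques, N m; "tool_pos": TCP position; "ee_rot": TCP orientation; "wrist_force": force on the tool from outside, world axes, zero at the start; "wrist_torque": the same for the moment, N m; "width": finger opening in m.
Only numpy, scipy, OpenCV 4.12 (cv2) and the standard library are available. Lean on these libraries where they do the work, as an engineer would, in place of code of your own. Each camera call takes 0.05 s, during which the arm holds its last target. There are 200 camera calls.

## Task

One side of the metal lid on the small electronics module stands up: press that side down until the lid lies flat and flush in its frame. Then take the spring-loaded test probe out of its black stand and hold it upright with its tip inside the ring marked on the lid, pushing lightly so that the brass plunger is about half way in, for a contact reading. Finish while still holding the probe there, with only its tip on the lid, and leave the bottle, the jar and the small case where they are.

Things in the scene. Friction and masses are not known exactly. Their poses are not given: they have to be found in the camera images.
- module: Electronics module bolted to the bench at any yaw: 120 x 100 x 8 mm aluminium carrier plate, grey frame (95 x 75 mm) on it. Frame rim 6 mm wide, 30 mm above the bench, round an 83 x 63 mm pocket 5 mm deep for the lid. Origin: underside centre, on the bench; x along the long side, z up. Along the pocket's +x side a rubber gasket strip stands 8 mm above the pocket floor and props up the lid.
- lid: Loose flat aluminium lid, 80 x 60 x 5 mm, 70 g, in the pocket, its x with the module's. Its +x short edge rests on the gasket 8 mm too high (tilt 0.1 rad). Origin: underside centre; z out of its top. Pushed down near the +x edge with 7 N or more (30 N does no harm) the gasket sinks and stays down; the lid then lies flat, origin 25 mm and top 30 mm above the bench, flush with the rim.
- lid_press (a point): Point on the lid's top face 12 mm in from the middle of its raised +x edge: a good place to push down.
- lid_ring (a point): Centre of the ring marked on the lid's top face: a dark ring, 12 mm inner and 17 mm outer diameter, flat. It lies at x -14, y +12 mm in the lid's frame. (The other dark mark on the lid is a plain rectangle.)
- stand: Fixed black block, 60 x 60 x 60 mm, with a 21 mm upright hole through its middle that holds the probe. Origin: centre of the underside, on the bench.
- probe: Pen-like probe, 80 g, upright in the stand: steel barrel 16 mm in diameter, 22 to 132 mm above the origin, black cap 4 mm; grey collar (28 mm diameter, 52 to 58 mm above the origin) rests on the stand, so the origin is 8 mm above the bench. Origin: on the axis, where the tip is with the plunger out; z up the barrel. Grip 98 mm above the origin; lift straight up 60 mm to clear the stand.
- probe_tip (a point): The rounded end (6 mm diameter) of the brass plunger at the probe's lower end; moves with the plunger.
- plunger (a joint): How far the spring plunger is pushed into the barrel: 0 fully out (22 mm of brass showing), 0.016 m fully in. Spring 300 N/m: half way (8 mm) is about 2.4 N.
- bottle: White solvent bottle with a blue cap, 66 mm diameter, 170 mm tall, at the far middle; bystander. Origin: centre of its base.
- jar: Small amber jar with a white lid, 44 mm diameter, 60 mm tall; bystander. Origin: centre of its base.
- case: Small grey plastic case, 60 x 45 x 33 mm, at the near middle; bystander. Origin: centre of its base.

How it is judged:
On the way:
1. the lid is pressed flat and flush in its frame (angle between lid's own z axis and vertical below 0.025 rad and z of lid in the frame of module between 0.0235 and 0.0265 m), for 0.2 s.
At the end, for the whole second after the job is handed in: Lid flat (under 0.025 rad, within 1.5 mm of seated height); fingers hold the probe still, upright within 0.15 rad, tip within 6 mm of the ring centre pressing 0.7 to 5 N, plunger 4 to 12 mm in; robot off the lid, probe off stand and frame (all of step 1 and horizontal distance between probe_tip and lid_ring below 0.006 m and contact force between probe and lid between 0.7 and 5 N and value of joint plunger between 0.004 and 0.012 m and angle between probe's own z axis and vertical below 0.15 rad and contact force between the fingers and probe above 2 N and contact force between each of the arm, the fingers and lid below 0.3 N and contact force between probe and stand below 0.1 N and contact force between probe and module below 0.1 N and linear speed of probe below 0.02 m/s); the arm keeps its last pose, push and grip.
It fails at once if the bottle is disturbed (moved over 30 mm) (distance of bottle from where it was at the start of the episode above 0.03 m).
It fails at once if the jar is disturbed (moved over 30 mm) (distance of jar from where it was at the start of the episode above 0.03 m).
It fails at once if the case is disturbed (moved over 30 mm) (distance of case from where it was at the start of the episode above 0.03 m).
It also fails if it takes over 54 s, if anything falls off the work surface, if the arm or the gripper's body presses on something with over 40 N, if the wrist force passes 120 N, or if a joint passes its speed limit or range.

## Working session

There is one attempt and no reset: what is moved stays moved. The work goes in short steps, Python scripts to look and compute and a tool call to move; the robot and the scene stay as the last step left them, time stands still between calls to the robot, and variables do not carry over. Pictures are saved under pics/ and viewed, about 8 in all and at most 12, crops included, and the job is handed in when it is done.

Besides the shell and the picture viewer there is one more tool, called after "Request:" in YAML: its name, and indented under it one key for each argument. servo_tool: Moves the arm, as the interface text tells. Its arguments: {"type":"object","properties":{"series":{"type":"string"}},"required":["series"]}

```bash
mkdir -p pics; cat > h.py <<'E'
import numpy as np, cv2
from bench import robot, snapshot, calibration
def cam(name):
    c=calibration(name); K=np.array([[c['fx'],0,c['cx']],[0,c['fy'],c['cy']],[0,0,1]])
    if 'rvec' in c:
        R=cv2.Rodrigues(np.array(c['rvec'],float))[0]; t=np.array(c['tvec'],float).ravel(); return K,R.T,-R.T@t
    o=robot.get_obs(); T=np.eye(4); r,p,y=o['ee_rot']
    from scipy.spatial.transform import Rotation as S
    T[:3,:3]=S.from_euler('xyz',o['ee_rot']).as_matrix(); T[:3,3]=o['tool_pos']; T=T@np.array(c['tool_from_camera'])
    return K,T[:3,:3],T[:3,3]
def onplane(C,px,z):
    K,R,t=C; px=np.atleast_2d(px).astype(float); d=(np.c_[px,np.ones(len(px))]@np.linalg.inv(K).T)@R.T
    return t+d*((z-t[2])/d[:,2])[:,None]
def proj(C,P):
    K,R,t=C; q=(np.atleast_2d(P)-t)@R@K.T; return q[:,:2]/q[:,2:]
def save(im,f): cv2.imwrite('pics/'+f,im[...,::-1])
E
python3 - <<'E'
from h import *
print(robot.get_obs())
for n in('top','scene'):
    im,d=snapshot(n); save(im,n+'0.png'); np.save(n+'0.npy',d); np.save(n+'im.npy',im)
    C=cam(n); print(n,C[2],C[1][:,2])
E
```

```text
{'time': 0.0, 'joint_positions': array([ 1.12790575e+00,  8.79639259e-02,  1.37223060e+00, -1.00788428e-05,
        1.68357571e+00, -1.03126692e-01]), 'qvel': array([-0.00297807,  0.0011705 ,  0.00183719, -0.00111252,  0.00197473,
        0.00057367]), 'joint_torque': array([ 3.24029616e-04, -3.40184247e+01, -3.02428508e+01,  7.17960577e-02,
        3.30745254e-02, -1.74248253e-04]), 'tool_pos': array([0.18308648, 0.51806477, 0.20431129]), 'ee_rot': array([-3.13942561e+00, -2.14205168e-04,  2.80182742e+00]), 'wrist_force': array([-0.20736796,  0.87371038,  0.46664803]), 'wrist_torque': array([ 0.01620277,  0.02246678, -0.00758162]), 'width': 0.09385418064040368}
top [0.48184879 0.08561619 0.94927741] [ 0.06933602  0.01892537 -0.99741383]
scene [1.45215694 0.39714379 0.67184011] [-0.79040651 -0.27887058 -0.54542529]
```

View pics/top0.png

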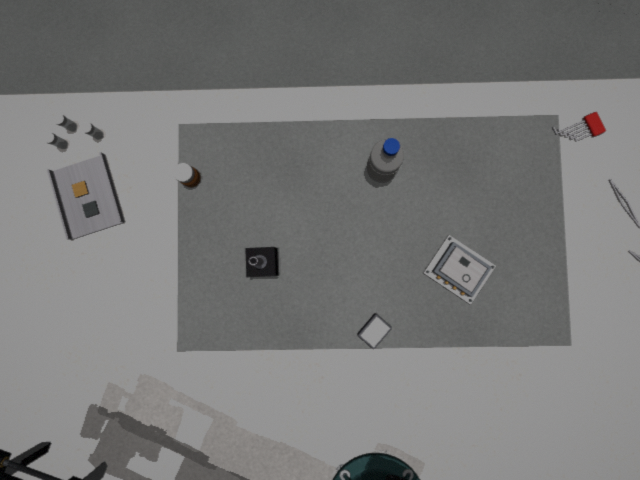

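View pics/scene0.png

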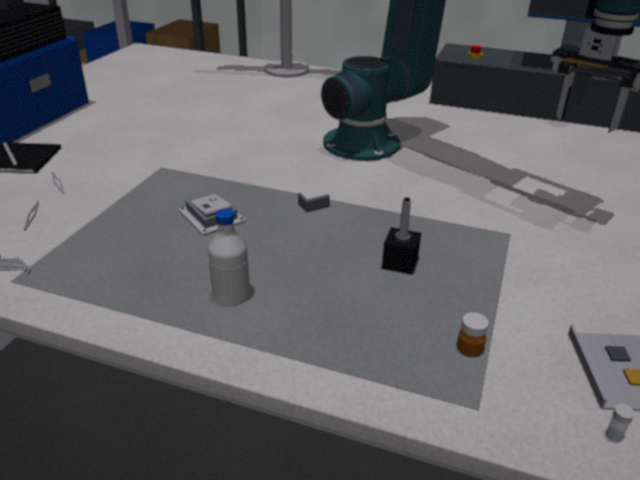

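```bash
python3 - <<'E'
from h import *
im=np.load('topim.npy'); d=np.load('top0.npy'); C=cam('top')
a=cv2.resize(im[220:315,410:510],None,fx=6,fy=6,interpolation=cv2.INTER_CUBIC); save(a,'mod.png')
plate=onplane(C,[(452,236),(495,266),(471,302),(425,271)],.008); print(plate, plate.mean(0))
v=plate[0]-plate[1]+plate[3]-plate[2]; print('yaw',np.arctan2(v[1],v[0]))
print('ring',onplane(C,[(466,278)],.031))
# depth on lid: profile along +x
K,R,t=C
def pt(u,vv):
    z=d[vv,u]; return t+R@(np.linalg.inv(K)@[u*z,vv*z,z])
for u,vv in[(448,254),(453,257),(458,262),(470,270),(476,272),(480,273)]: print(u,vv,pt(u,vv))
print('stand',onplane(C,[(246,248),(278,247),(278,276),(246,277)],.06))
print('cap',onplane(C,[(251,261),(256,261)],.144))
m=(im.max(2)<40); m[:230]=0;m[300:]=0;m[:,:230]=0;m[:,300:]=0
ys,xs=np.nonzero(m); print(cv2.minAreaRect(np.c_[xs,ys].astype(np.float32)))
for p,z in[((389,150),.17),((188,174),.06),((374,330),.033)]: print(onplane(C,[p],z))
E
```

```text
[[ 0.55368554 -0.1755296   0.008     ]
 [ 0.48773414 -0.26434561  0.008     ]
 [ 0.41229088 -0.21034913  0.008     ]
 [ 0.47968384 -0.11526018  0.008     ]] [ 0.4833486  -0.19137113  0.008     ]
yaw 0.9434408950708122
ring [[ 0.46372567 -0.19480085  0.031     ]]
448 254 [ 0.51439658 -0.15975478  0.02970193]
453 257 [ 0.50773737 -0.16803038  0.03651406]
458 262 [ 0.49713258 -0.17707929  0.03952578]
470 270 [ 0.48019281 -0.20274093  0.03418502]
476 272 [ 0.4758372  -0.21495288  0.03414575]
480 273 [ 0.47359995 -0.2240706   0.0312894 ]
stand [[0.53308538 0.25874958 0.06      ]
 [0.53391739 0.19312682 0.06      ]
 [0.47485209 0.19374137 0.06      ]
 [0.47394588 0.25906432 0.06      ]]
cap [[0.50401215 0.23324917 0.144     ]
 [0.5038462  0.22397893 0.144     ]]
((261.63677978515625, 261.646240234375), (28.451383590698242, 31.70917320251465), 87.51044464111328)
[[ 0.69946304 -0.02320095  0.17      ]]
[[0.68914353 0.3787544  0.06      ]]
[[ 0.35985206 -0.00082745  0.033     ]]
```

View pics/mod.png

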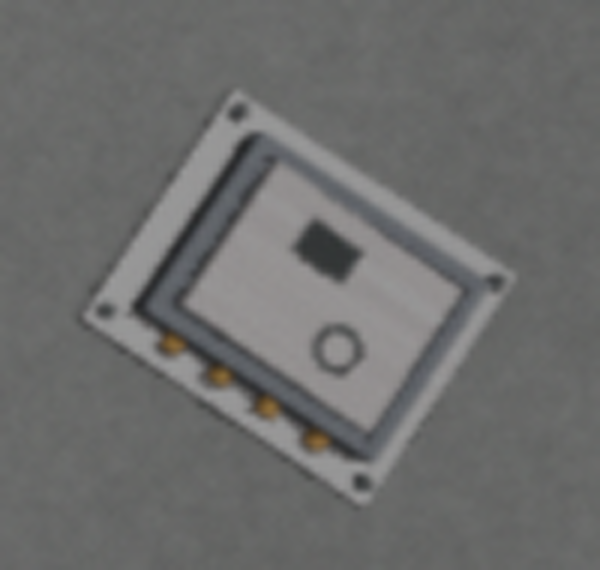

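Request:
servo_tool:
  series: "1 -52.7 -54.2 0 1.231;1 -52.7 -54.2 0 1.231;1 -52.7 -54.2 0 1.231;1 -52.7 -54.2 0 1.231;1 -52.7 -54.2 0 1.231;1 -52.7 -54.2 0 1.231;1 -52.7 -54.2 0 1.231;1 -52.7 -54.2 0 1.231;1 -52.7 -54.2 0 1.231;1 -52.7 -54.2 0 1.231;1 -52.7 -54.2 0 1.231;1 -52.7 -54.2 0 1.231;1 -52.7 -54.2 0 1.231;1 -52.7 -54.2 0 1.231;1 -52.7 -54.2 0 1.231;1 -52.7 -54.2 0 1.231;1 -52.7 -54.2 0 1.231;1 -52.7 -54.2 0 1.231;1 -52.7 -54.2 0 1.231;1 -52.7 -54.2 0 1.231"

```text
time: 1.77
tool_pos: [0.4995, -0.1701, 0.2038]
ee_rot: [-3.139, -0.001, 1.567]
wrist_force: [-0.4, 0.1, -0.0]
width: 0.0004
```

```bash
python3 - <<'E'
from h import *
C=cam('wrist'); im,d=snapshot('wrist'); save(im,'w1.png'); np.save('w1im.npy',im); np.save('w1d.npy',d)
print(C[2]); 
for P in[(.4998,-.1687,.039),(.4654,-.1957,.032),(.4995,-.1701,.2038)]: print(P,proj(C,P))
print(robot.get_obs()['tool_pos'])
E
```

```text
[ 0.49903905 -0.09565519  0.38314698]
(0.4998, -0.1687, 0.039) [[315.00997368 221.27182627]]
(0.4654, -0.1957, 0.032) [[280.8953923  246.14408238]]
(0.4995, -0.1701, 0.2038) [[315.23167875 288.36710083]]
[ 0.49912746 -0.16839278  0.20432388]
```

View pics/w1.png

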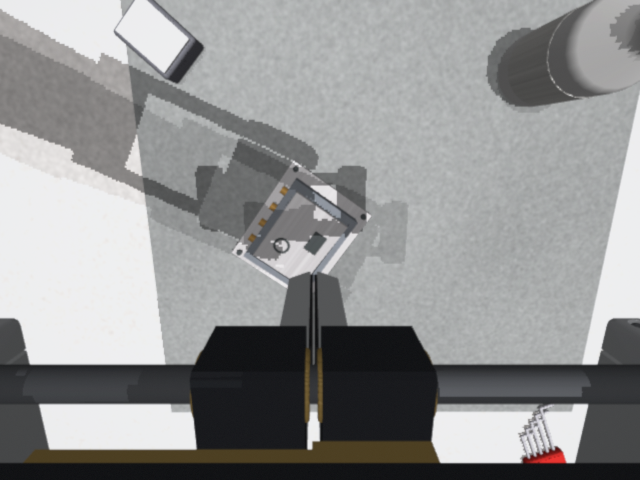

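Request:
servo_tool:
  series: "1 0 0 4 0;1 0 0 8 0;1 0 0 12 0;1 0 0 15 0;1 0 0 15.6 0;1 0 0 16 0;1 0 0 16.4 0;1 0 0 16.8 0;1 0 0 17 0;1 0 0 17.2 0;1 0 0 17.4 0;1 0 0 17.4 0;1 0 0 17.4 0"

```text
time: 2.9
tool_pos: [0.5015, -0.1682, 0.0343]
ee_rot: [3.137, 0.001, 1.571]
wrist_force: [-0.2, 1.6, 4.9]
width: 0.0006
```

Request:
servo_tool:
  series: "1 0 0 0.3 0;1 0 0 0.6 0;1 0 0 0.9 0;1 0 0 1.2 0;1 0 0 1.5 0;1 0 0 1.5 0;1 0 0 1.5 0;1 0 0 1.5 0"

```text
time: 3.57
tool_pos: [0.5019, -0.1681, 0.0299]
ee_rot: [3.135, 0.001, 1.571]
wrist_force: [-19.3, 11.3, 53.8]
width: 0.0005
```

Request:
servo_tool:
  series: "1 0 0 -1 0;1 0 0 -4 0;0 0 0 -8 0;-0.3 0 0 -12 0;-0.3 0 0 -16 0;-0.3 0 0 -18.5 0;-0.3 0 0 -18.5 0;-0.3 0 0 -18.5 0"

```text
time: 4.23
tool_pos: [0.5008, -0.1688, 0.2045]
ee_rot: [3.136, 0.003, 1.571]
wrist_force: [-0.6, 0.2, -0.4]
width: 0.0368
```

```bash
python3 - <<'E'
from h import *
C=cam('wrist'); im,d=snapshot('wrist'); K,R,t=C
o=robot.get_obs(); print(o['tool_pos'],o['ee_rot'],o['wrist_force'],o['width'])
c=np.array([.4833,-.1914]); Rz=np.array([[.587,-.81],[.81,.587]])
for lx,ly in[(37,22),(37,0),(30,0),(28,-20),(15,15),(-14,12),(-14,20),(-5,-20),(-44,0),(44,0),(0,34)]:
    P=np.r_[c+Rz@[lx/1e3,ly/1e3],.03]; u,v=np.round(proj(C,P)[0]).astype(int); z=d[v,u]
    print(lx,ly,(u,v),(t+R@(np.linalg.inv(K)@[u*z,v*z,z])).round(4))
save(cv2.resize(im[130:330,200:440],None,fx=3,fy=3),'w2.png')
E
```

```text
[ 0.49967428 -0.16830498  0.20190642] [3.14035314e+00 6.60082423e-04 1.57062384e+00] [-0.5695362  -0.46864947 -1.0831525 ] 0.0409362643069779
37 22 (np.int64(299), np.int64(200)) [ 0.4986 -0.0936  0.3835]
37 0 (np.int64(317), np.int64(213)) [ 0.5045 -0.1616  0.0313]
30 0 (np.int64(313), np.int64(218)) [ 0.5006 -0.1669  0.03  ]
28 -20 (np.int64(328), np.int64(231)) [ 0.5157 -0.1802  0.0299]
15 15 (np.int64(292), np.int64(222)) [ 0.4796 -0.1711  0.0294]
-14 12 (np.int64(278), np.int64(246)) [ 0.4652 -0.1955  0.031 ]
-14 20 (np.int64(272), np.int64(241)) [ 0.4593 -0.1901  0.0316]
-5 -20 (np.int64(309), np.int64(257)) [ 0.4965 -0.2077  0.0296]
-44 0 (np.int64(271), np.int64(275)) [ 0.4782 -0.1591  0.21  ]
44 0 (np.int64(322), np.int64(207)) [ 0.5095 -0.1557  0.0306]
0 34 (np.int64(268), np.int64(223)) [ 0.4556 -0.1721  0.0294]
```

View pics/w2.png

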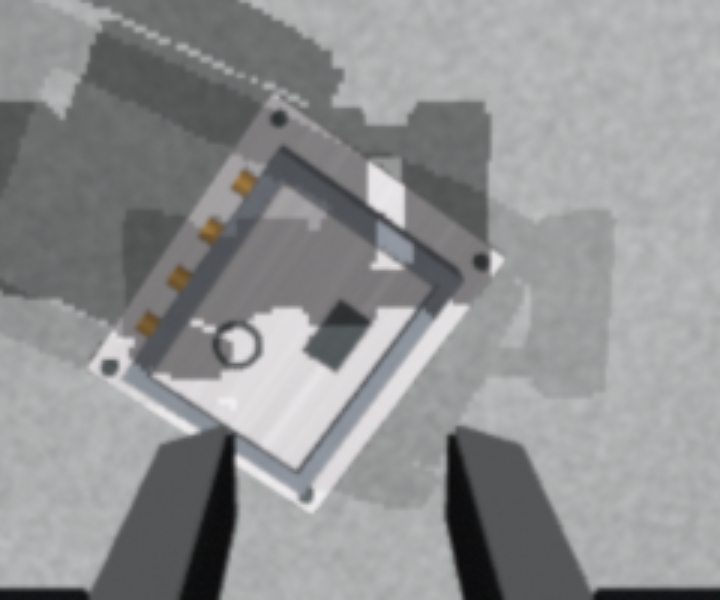

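Request:
servo_tool:
  series: "-0.2 39.6 0.4 0 0;-0.2 39.6 0.4 0 0;-0.2 39.6 0.4 0 0;-0.2 39.6 0.4 0 0;-0.2 39.6 0.4 0 0;-0.2 39.6 0.4 0 0;-0.2 39.6 0.4 0 0;-0.2 39.6 0.4 0 0;-0.2 39.6 0.4 0 0;-0.2 39.6 0.4 0 0;-0.2 39.6 0.4 0 0;-0.2 39.6 0.4 0 0;-0.2 39.6 0.4 0 0"

```text
time: 5.37
tool_pos: [0.5029, 0.2268, 0.1997]
ee_rot: [-3.139, 0.002, 1.57]
wrist_force: [0.0, 0.1, 0.2]
width: 0.0564
```

```bash
python3 - <<'E'
from h import *
C=cam('wrist'); im,d=snapshot('wrist'); K,R,t=C
o=robot.get_obs(); print(o['tool_pos'],o['ee_rot'],o['wrist_force'],o['width'])
for P in[(.504,.228,.144),(.504,.226,.06)]: print(P,proj(C,P))
np.save('w3im.npy',im); np.save('w3d.npy',d)
save(cv2.resize(im[150:350,200:440],None,fx=3,fy=3),'w3.png')
E
```

```text
[0.50319762 0.22648745 0.20019797] [-3.13945439e+00  1.36225391e-03  1.56934098e+00] [ 0.9820064  -0.03373531  0.44451853] 0.05639782877515334
(0.504, 0.228, 0.144) [[316.54380816 254.76295107]]
(0.504, 0.226, 0.06) [[315.93898601 228.97363293]]
```

View pics/w3.png

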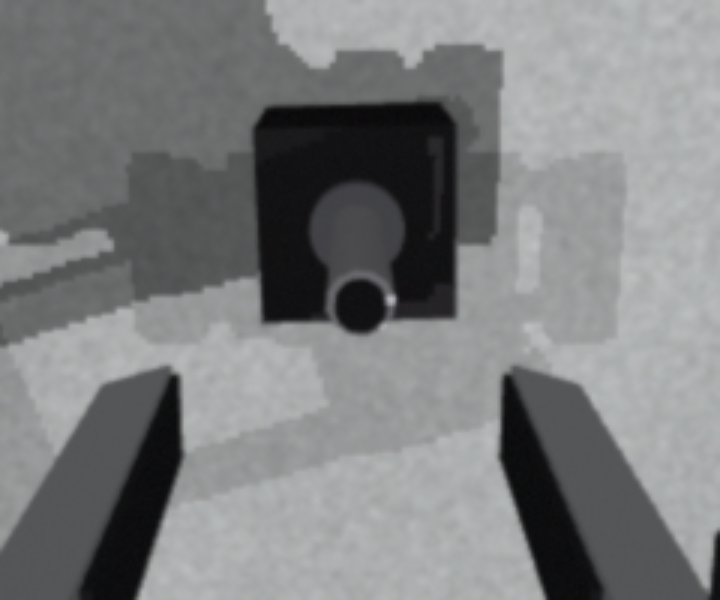

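```bash
python3 - <<'E'
from h import *
C=cam('wrist')
print(onplane(C,[(320.3,251.3)],.144),onplane(C,[(319,226.7)],.066), onplane(C,[(318.8,223)],.06))
E
```

```text
[[0.50686107 0.22999236 0.144     ]] [[0.50706121 0.2291099  0.066     ]] [[0.50695646 0.23114657 0.06      ]]
```

Request:
servo_tool:
  series: "-0.2 0.25 0.3 0 0;-0.2 0.25 0.3 4 0;-0.2 0.25 0.3 7.5 0;-0.2 0.25 0.3 10 0;-0.2 0.25 0.3 11.3 0;-0.2 0.25 0.3 11.3 0;-0.2 0.25 0.3 11.3 0;1 0.25 0.3 11.3 0;1 0.25 0.3 11.3 0;1 0.25 0.3 11.3 0;1 0.25 0.3 11.3 0;1 0.25 0.3 11.3 0;1 0.25 0.3 11.3 0;1 0.25 0.3 11.3 0;1 0.25 0.3 11.3 0"

```text
time: 6.67
tool_pos: [0.5067, 0.2305, 0.0887]
ee_rot: [3.141, -0.0, 1.571]
wrist_force: [-0.7, 0.1, 1.6]
width: 0.0155
```

Request:
servo_tool:
  series: "1 0 0 -1 0;1 0 0 -2.5 0;1 0 0 -4 0;1 0 0 -6 0;1 0 0 -9 0;1 0 0 -12 0;1 0 0 -14 0;1 0 0 -14 0;1 0 0 -14 0"

```text
time: 7.42
tool_pos: [0.5071, 0.2306, 0.2298]
ee_rot: [3.139, -0.001, 1.571]
wrist_force: [-0.5, 0.2, -2.6]
width: 0.0156
```

```bash
python3 - <<'E'
from h import *
for i in range(3):
    C=cam('wrist'); o=robot.get_obs(); im,d=snapshot('wrist'); K,R,t=C
    print(o['tool_pos'],o['ee_rot'],o['wrist_force'],o['width'])
p=o['tool_pos']; print(proj(C,[p-[0,0,.079],p+[0,0,.057],p]))
np.save('w4im.npy',im)
save(cv2.resize(im[130:330,200:440],None,fx=3,fy=3),'w4.png')
E
```

```text
[0.50706036 0.23063921 0.22982381] [ 3.13880216e+00 -1.02007783e-03  1.57087022e+00] [-0.47865372  0.19167622 -2.55637019] 0.01560775754047084
[0.50619624 0.23029255 0.22767291] [-3.14060386e+00  2.80641568e-04  1.57084288e+00] [-0.78119127  0.56603415 -1.46119044] 0.015476842061931265
[0.5056801 0.2301383 0.2264237] [-3.13831774e+00  1.00649777e-03  1.57082309e+00] [-0.85689915 -0.23598775 -1.62159422] 0.015768741623902433
[[314.92772162 246.93025303]
 [315.58733932 346.87967089]
 [315.20121746 288.37206203]]
```

View pics/w4.png

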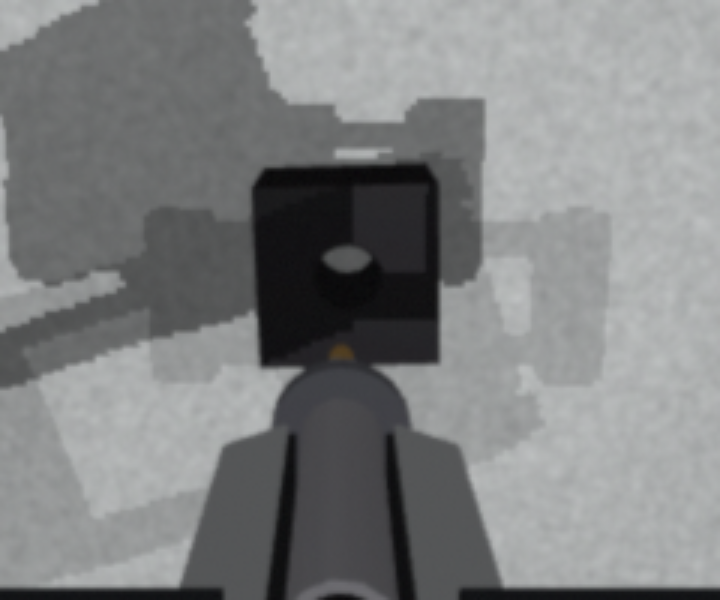

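Request:
servo_tool:
  series: "1 -3 -0.3 0 0;1 -6 -0.6 0 0;1 -10 -1 0 0;1 -14 -1.4 0 0;1 -18 -1.7 0 0;1 -22 -2.1 0 0;1 -26 -2.5 0 0;1 -30 -2.9 0 0;1 -34 -3.3 0 0;1 -37 -3.6 0 0;1 -40 -3.9 0 0;1 -42 -4.1 0 0;1 -42.5 -4.1 0 0;1 -42.5 -4.1 3 0;1 -42.5 -4.1 6 0;1 -42.5 -4.1 8 0;1 -42.5 -4.1 9.5 0;1 -42.5 -4.1 9.5 0;1 -42.5 -4.1 9.5 0;1 -42.5 -4.1 9.5 0"

```text
time: 9.23
tool_pos: [0.4659, -0.1942, 0.134]
ee_rot: [3.141, -0.0, 1.571]
wrist_force: [0.3, -0.1, -0.6]
width: 0.0155
```

```bash
cat > look.py <<'E'
import sys
from h import *
A=[];F=[]
for i in range(4):
    C=cam('wrist'); o=robot.get_obs(); im,d=snapshot('wrist'); A.append(o['tool_pos']);F.append(o['wrist_force'])
A=np.array(A);F=np.array(F)
print(o['time'],A.mean(0).round(4),A.std(0).round(4),F.mean(0).round(2),F[:,2].round(2),o['ee_rot'],o['width'])
p=o['tool_pos']; print('tip',proj(C,p-[0,0,.079]),'ring',proj(C,[.4657,-.195,.03]))
save(cv2.resize(im[180:300,240:400],None,fx=5,fy=5,interpolation=cv2.INTER_CUBIC),sys.argv[1])
im,_=snapshot('scene'); C=cam('scene'); u,v=proj(C,[.4657,-.195,.06])[0].astype(int); print(u,v)
save(cv2.resize(im[v-60:v+45,u-70:u+70],None,fx=5,fy=5,interpolation=cv2.INTER_CUBIC),'s'+sys.argv[1])
E
python3 look.py w5.png
```

```text
9.3833 [ 0.4663 -0.1946  0.1347] [0.0002 0.0002 0.0004] [-0.29 -0.05 -1.35] [-0.63 -1.68 -1.7  -1.4 ] [3.13907422e+00 1.19288839e-03 1.57114179e+00] 0.01543340983812468
tip [[314.31103119 246.91040715]] ring [[313.23571395 238.19764891]]
211 187
```

View pics/w5.png

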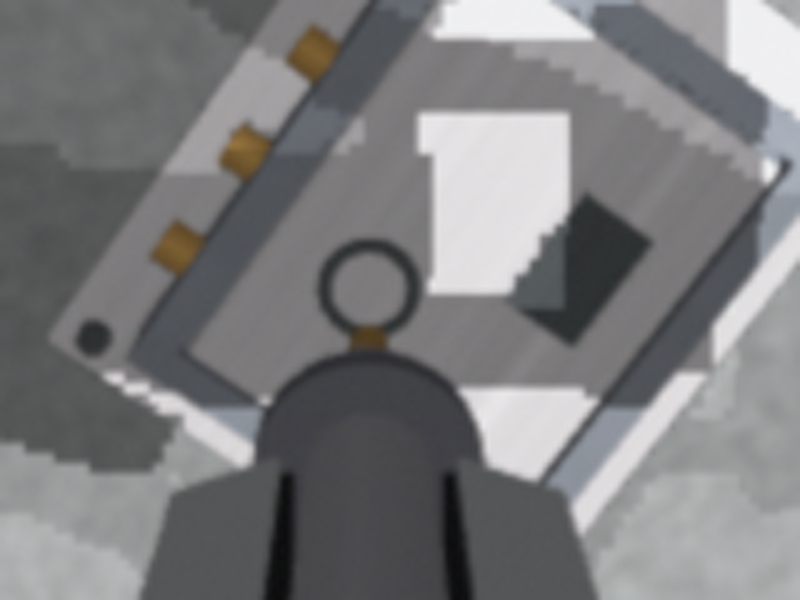

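Request:
servo_tool:
  series: "1 0 0 1 0;1 0 0 1.8 0;1 0 0 2.2 0;1 0 0 2.5 0;1 0 0 2.8 0;1 0 0 3.1 0;1 0 0 3.3 0;1 0 0 3.3 0;1 0 0 3.3 0;1 0 0 3.3 0;1 0 0 3.3 0"

```text
time: 10.4
tool_pos: [0.4656, -0.1946, 0.1008]
ee_rot: [3.141, 0.0, 1.571]
wrist_force: [-1.8, 1.1, 2.6]
width: 0.0157
```

```bash
python3 look.py w6.png
```

```text
10.55 [ 0.4656 -0.1946  0.1007] [0. 0. 0.] [-1.53  1.29  2.24] [2.56 1.75 2.16 2.49] [3.14131163e+00 8.18436003e-05 1.57073615e+00] 0.015344709699554239
tip [[314.54932408 247.0239812 ]] ring [[314.72582428 250.73069094]]
211 187
```

View pics/sw6.png

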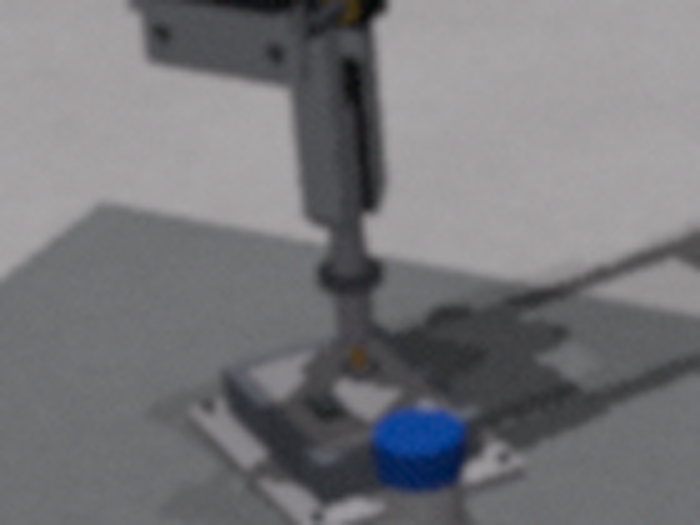

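View pics/w6.png

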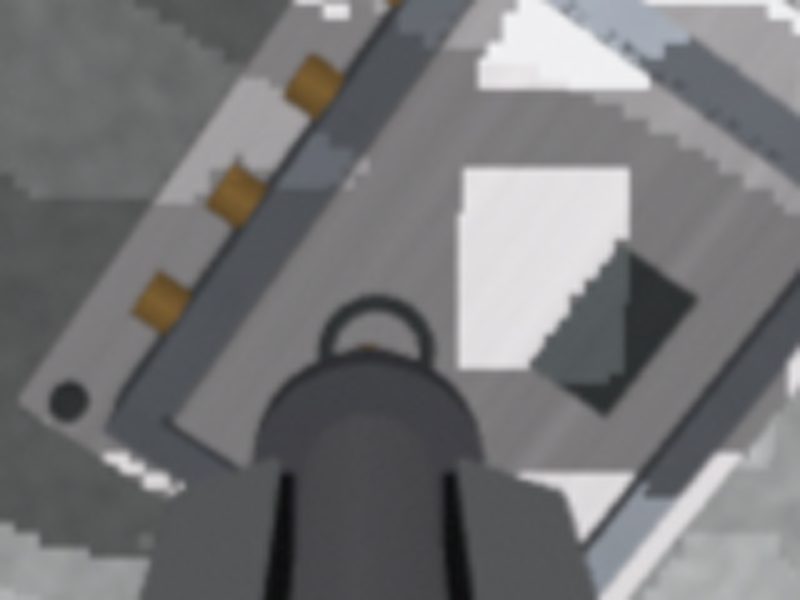

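Request:
servo_tool:
  series: "1 0 0 -0.05 0;1 0 0 -0.1 0;1 0 0 -0.15 0;1 0 0 -0.15 0;1 0 0 -0.15 0;1 0 0 -0.15 0;1 0 0 -0.15 0;1 0 0 -0.15 0"

```text
time: 11.32
tool_pos: [0.4657, -0.1947, 0.102]
ee_rot: [3.141, 0.0, 1.571]
wrist_force: [-1.7, 0.8, 1.9]
width: 0.0157
```

```bash
python3 - <<'E'
from h import *
F=[];A=[]
for i in range(10):
    im,d=snapshot('top' if i<9 else 'scene'); o=robot.get_obs(); F.append(o['wrist_force']);A.append(o['tool_pos'])
F=np.array(F);print(F.mean(0),F.std(0),np.mean(A,0),o['ee_rot'],o['width'],o['time'])
a=np.load('sceneim.npy')
# scene brass/collar rows along probe axis, projected expectation for plunger depths
C=cam('scene')
for p in(.004,.008,.012): print(p,'collar mid/barrel end px',proj(C,[[.4657,-.195,.03-p+.055],[.4657,-.195,.03-p+.022],[.4657,-.195,.03]]).round(1).tolist())
u0,v0=205,180
col=im[150:215,200:222].astype(int)
c=im[150:215,int(209):int(213)].mean(1)
for i,r in enumerate(c): print(150+i,r.round().astype(int).tolist(),end=' ')
# bystanders moved?
t0=np.load('topim.npy'); t1,_=snapshot('top')
for n,(u,v) in dict(bottle=(389,150),jar=(188,174),case=(374,330)).items():
    print('\n',n,np.abs(t0[v-20:v+20,u-20:u+20].astype(int)-t1[v-20:v+20,u-20:u+20]).mean())
E
```

```text
[-0.70772419  0.84333616  1.4992423 ] [0.40310489 0.35092547 0.67463964] [ 0.46568989 -0.19464205  0.10201645] [3.14123180e+00 6.94933441e-05 1.57083242e+00] 0.015431853907178208 11.8167
0.004 collar mid/barrel end px [[210.2, 178.7], [211.5, 192.5], [212.2, 199.9]]
0.008 collar mid/barrel end px [[210.4, 180.4], [211.7, 194.1], [212.2, 199.9]]
0.012 collar mid/barrel end px [[210.5, 182.1], [211.8, 195.8], [212.2, 199.9]]
150 [52, 52, 56] 151 [53, 52, 57] 152 [54, 54, 57] 153 [52, 53, 56] 154 [55, 54, 58] 155 [54, 54, 58] 156 [54, 54, 58] 157 [56, 56, 60] 158 [55, 55, 58] 159 [59, 58, 62] 160 [58, 58, 62] 161 [60, 60, 63] 162 [60, 60, 64] 163 [60, 60, 64] 164 [62, 62, 65] 165 [63, 63, 66] 166 [61, 60, 65] 167 [62, 61, 65] 168 [63, 64, 67] 169 [65, 65, 68] 170 [65, 64, 68] 171 [63, 62, 66] 172 [63, 62, 66] 173 [68, 67, 71] 174 [69, 68, 73] 175 [70, 69, 73] 176 [69, 68, 73] 177 [69, 68, 73] 178 [70, 68, 73] 179 [68, 68, 72] 180 [68, 66, 72] 181 [56, 55, 60] 182 [46, 45, 50] 183 [42, 43, 48] 184 [48, 48, 53] 185 [57, 56, 62] 186 [67, 66, 72] 187 [70, 70, 75] 188 [72, 70, 75] 189 [72, 70, 76] 190 [71, 71, 76] 191 [73, 72, 76] 192 [75, 73, 79] 193 [73, 73, 78] 194 [70, 69, 74] 195 [69, 66, 68] 196 [74, 65, 60] 197 [75, 65, 55] 198 [73, 63, 52] 199 [69, 61, 53] 200 [65, 60, 57] 201 [63, 62, 63] 202 [80, 78, 81] 203 [110, 108, 112] 204 [130, 128, 132] 205 [135, 132, 136] 206 [130, 128, 132] 207 [120, 118, 121] 208 [106, 104, 108] 209 [85, 84, 88] 210 [74, 72, 76] 211 [72, 72, 73] 212 [74, 72, 75] 213 [78, 76, 80] 214 [83, 82, 85] 
 bottle 10.756666666666666

 jar 12.6525

 case 12.936041666666666
```

```bash
python3 - <<'E'
from h import *
t0=np.load('topim.npy'); t1,_=snapshot('top')
for n,(u,v) in dict(bottle=(389,150),jar=(188,174),case=(374,330)).items():
    a,b=[cv2.cvtColor(x[v-25:v+25,u-25:u+25],cv2.COLOR_RGB2GRAY).astype(np.float32) for x in(t0,t1)]
    print(n,cv2.phaseCorrelate(a,b))
print(robot.close_job())
E
```

```text
bottle ((-0.04625005429892681, -0.043626168517526764), 1.0168160537719726)
jar ((-0.04465182612688423, -0.0032333244646771675), 0.9728348270416259)
case ((0.13391737139605553, 0.10070690286696049), 0.919351992225647)
the job is handed in; nothing more can be done
None
```

I pressed the lid flat, took the probe out of its stand and held it upright on the ring. I handed the job in at about 12 s with the probe still gripped there; no verdict was reported.

- **Lid:** after pressing, depth readings on the lid and rim were mostly 29.4–31.6 mm, so it lies flat and flush. The press peaked at about 54 N at the wrist. That is above the 30 N stated as harmless but well under the 120 N limit, and I saw no damage.
- **Tip position:** the tip is within about 1.2 mm of the ring centre, judged from the wrist picture. I raised the probe 1.5 mm after that picture.
- **Plunger depth:** the visible brass spans about 5.5 rows in the scene picture, against 5.8 expected at 8 mm. The tool height gives about 7.5 mm.
- **Push force:** the wrist force, less its noisy value in free air, gives about 2.9 N (roughly 9.5 mm in). That disagrees slightly with the 8 mm estimate, but both are inside the limits.
- **Bystanders:** the bottle, jar and case moved less than 0.2 pixel in the top view, so they are where they were.

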